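# Fit the rivet setter to the hand press and set the rivet

### The arm

A 6-joint arm with a two-finger parallel gripper is mounted at the origin on the work surface; the furniture and walls round the work are solid. World frame = base frame: x ahead of the robot, y to its left, z up, the work surface at z = 0. Lengths are in m, angles in rad, forces in N, time in s.
With the tool pointing down it reaches from about 0.25 to 0.8 m from the base axis. Payload 8.5 kg.
Tool frame: the origin (TCP) lies between the finger pads; the fingertips stand manip.tip_extent ahead of it and the grasp point (between the pads) lies 11 mm behind it (manip.tip_extent is the distance from the TCP to the fingertips, in m); z points along the fingers, x is the direction in which the jaws open and shut, and the axes are right-handed (so a half turn about z gives the same grasp; the last joint's range is limited). The gripper opens to 85 mm and grips with 20 to 120 N. Pads are 22 mm wide; open, the fingers measure 114 mm over their backs; the gripper's body (76 mm by 85 mm) begins 54 mm behind the grasp point. The pads swing forward as they close: fully open they stand 13 mm farther back than shut.
Start: joints at [1.126, 0.238, -0.013, 1.319, 0, 1.571], TCP at [0.226, 0.474, 0.239] pointing down, gripper open.
Joint ranges: [-2.66, 2.66], [-1.03, 1.9], [-1.14, 1.46], [-1.82, 2.27], [-1.45, 1.34], [-3.14, 3.14]. Speed limits (rad/s): [2.22, 2.22, 2.79, 3.14, 3.14, 3.14].

### API

Orientations are given as a rotation vector (axis times angle).
In Python, from rig import observe, snapshot, calibration, job, manip gives the robot as it stands.
- The arm moves only by the shell command python3 -m inch 'ROWS'. ROWS is a JSON object of lists of equal length, an entry for each row: "jaw": the finger opening in m, from 0 to 0.0854; "translation": the shift along the tool's x, y, z in m, a list of three; "turn": the turn about the tool's z in degrees. A call has 1 to 12 rows; each row shifts and turns the commanded pose from where the row before left it, along the tool's axes as they then stand; what a row does not reach is not made up. A row lasts 1/10 s, in which the tool goes at most 50 mm and 8.59 degrees, less where a joint would pass 70% of its speed; a pose out of reach is approached as far as the arm can. A call with a gripper value outside its range is refused whole. The fingers move at their own pace and stop on an object; the grip force is fixed at half the most. Time passes only in rows, so rows that do not move let the fingers close. It gives the time, the measured TCP pose, the force and the opening at its end, in the units of the state.
- observe(): the state, without advancing time (a new reading comes with each control period).
- snapshot(name): name is "side" or "top" or "wrist"; returns the picture (400x640x3 uint8, red, green, blue); there is no depth.
- calibration(name): a dict with "fx", "fy", "cx", "cy" (pixels), "camera_from_world" (4x4, takes a point from world to camera coordinates). Camera axes: x right, y up, looking along -z (the intrinsics and any distortion apply to the point x, -y, -z); pixel columns grow to the right and rows downward; lengths in m; the calibration is good to about 2 mm. A picture is of the moment at which its call begins: read the wrist's pose just before it. calibration takes no time and is no camera call; for the wrist camera it gives the pose at the moment of the call.
- job.job_done(): hands the job in, once; it reports no verdict.
The state is a dict: "time_s": time; "joints": joint angles; "joint_velocities": joint speeds; "joint_torque": joint torques, N m; "tool_pos": TCP position; "orientation": TCP orientation; "ft_force": force on the tool from outside, world axes, zero at the start; "moment": the same for the moment, N m; "gripper_width": finger opening in m.
Only numpy, scipy, OpenCV 4.12 (cv2) and the standard library are available. Lean on these libraries where they do the work, as an engineer would, in place of code of your own. Each camera call takes 0.05 s, during which the arm holds its last target.

### The job

Set the waiting rivet in the small two-column hand press: take the plunger unit with the broad mushroom-shaped head out of the wooden stand, seat its cone in the press's conical cup, then push its head all the way down to the stop and let it spring back up. Leave the unit standing seated in the press and the other plunger unit in the stand.

Things in the scene. Friction and masses are not known exactly. Their poses are not given: they have to be found in the camera images.
- setter_head (a point): Centre, half-way up, of the black mushroom-shaped head of the unit to be used, on its axis, z up. Head 44 mm across, 20 mm high: flat underside 10 mm below this point, domed top 10 mm above; its straight-sided band, 3 to 12 mm above the underside, is good to grasp. Below it a thin stem (bare for 14 mm), then a steel barrel 39 mm across and a collar. Loose, 0.25 to 0.4 kg in all, upright
- setter_collar (a point): Centre of the underside of the same unit's flat collar (54 mm across, 6 mm thick), on its axis, z up; 56.5 mm below setter_head while the head is up. Below the collar: a steel cone, 43 mm across at the top, 20 mm across 21 mm lower (30 degrees to the axis; smooth, so it centres itself and does not jam), then a ram 14 mm thick whose tip is 43 mm below the collar
- setter_plunger (a joint): How far this unit's head is pushed down, m: 0 up, 0.014 at the stop. A spring returns it: 3 N starts it moving, 8 N holds it at the stop, plus about 3 N while the ram drives the rivet's cap (the last 4 mm)
- stand: Fixed wooden block with two round holes in its top, each holding a plunger unit that hangs upright by its collar and lifts straight out. 66 x 150 mm, 54 mm high, its long side along y; hole centres 40 mm either side of the middle along y. Origin at the centre of its underside, z up
- press_seat (a point): Centre of the mouth of the press's conical cup, in the top face of a steel bushing, 92 mm above the bench, z up. Mouth 42 mm across, same taper as the cone, open below. With the unit seated its collar is about 3 mm above this point and its head's centre 59 mm above. Press fixed to the bench: grey base 80 x 110 mm, two columns, grey yoke 66 x 110 mm, whose two nuts rise 4 mm above the bushing
- rivet_cap (a joint): How far the waiting rivet's brass cap, on the press bed straight under the cup, is driven down, m: 0 waiting, about 0.004 after a full stroke; it stays where it is driven
- punch_head (a point): Centre, half-way up, of the head of the other plunger unit, which stays in the stand: a straight black cylinder 26 mm across, 26 mm high. Below the head this unit is like the one to be used; it hangs in the stand's other hole

How it is judged:
On the way, in this order (a step that is already met when the one before it is completed fails the run):
1. the mushroom-head unit stands seated in the press's cup, its head still up (horizontal distance between setter_collar and press_seat below 0.003 m and z of setter_collar in the frame of press_seat below 0.005 m and angle between setter_collar's own z axis and vertical below 0.06 rad and value of joint setter_plunger below 0.01 m), for 0.2 s.
2. its head is pushed down to the stop (value of joint setter_plunger above 0.0125 m and z of setter_collar in the frame of press_seat below 0.005 m), for 0.1 s.
At the end, for the whole second after the job is handed in: The mushroom-head unit stands seated in the press cup (axis within 3 mm, collar at most 5 mm above the cup face, tilt under 0.06 rad), its head up again (within 2 mm), the rivet cap driven at least 2.5 mm down, the other unit still in the stand (moved under 20 mm) (horizontal distance between setter_collar and press_seat below 0.003 m and z of setter_collar in the frame of press_seat below 0.005 m and angle between setter_collar's own z axis and vertical below 0.06 rad and value of joint setter_plunger below 0.002 m and value of joint rivet_cap above 0.0025 m and distance of punch_head from where it was at the start of the episode below 0.02 m); the robot touches nothing.
It fails at once if the other plunger unit is lifted out of the stand or knocked over (distance of punch_head from where it was at the start of the episode above 0.03 m).
It also fails if it takes over 51 s, if anything falls off the work surface, if the arm or the gripper's body presses on something with over 40 N, if the wrist force passes 120 N, or if a joint passes its speed limit or range.

## Working session

There is one attempt and no reset: what is moved stays moved. The work goes in short steps, Python scripts to look and compute and a shell command to move; the robot and the scene stay as the last step left them, time stands still between calls to the robot, and variables do not carry over. Pictures are saved under pics/ and viewed, and the job is handed in when it is done.

```bash
ls; mkdir -p pics; python3 - <<'E'
from rig import observe, snapshot, calibration, job, manip
import cv2,numpy as np
print(observe()); print(manip.tip_extent)
for n in ("side","top","wrist"):
    c=calibration(n); print(n,{k:(np.round(v,4).tolist()) for k,v in c.items()})
    cv2.imwrite(f"pics/{n}0.png",snapshot(n)[:,:,::-1])
E
```

```text
pics
{'time_s': 0.0, 'joints': array([ 1.12598599e+00,  2.38788582e-01, -1.42295883e-02,  1.31921154e+00,
        7.52383697e-06,  1.57079446e+00]), 'joint_velocities': array([ 3.70542474e-04,  7.12351065e-04,  1.55741329e-03, -3.39719370e-04,
        1.56715037e-04,  4.65552093e-06]), 'joint_torque': array([-6.91881796e-04, -5.38776791e+01,  3.46436620e+01,  1.85320177e-02,
        2.26494654e-05, -2.29926627e-06]), 'tool_pos': array([0.22572787, 0.4735565 , 0.23868313]), 'orientation': array([ 2.65608027e+00,  1.67632698e+00, -1.90989760e-03]), 'ft_force': array([-0.19356232,  0.37683334, -0.47474532]), 'moment': array([-0.00937345, -0.03230264, -0.03604281]), 'gripper_width': 0.08529379212319603}
0.008
side {'fx': 415.5606, 'fy': 415.5606, 'cx': 316.082, 'cy': 202.7678, 'camera_from_world': [[0.7966, -0.6044, -0.0117, -0.3489], [0.5316, 0.6913, 0.4894, -0.4399], [-0.2877, -0.3961, 0.872, -0.7288], [0.0, 0.0, 0.0, 1.0]]}
top {'fx': 480.5231, 'fy': 480.5231, 'cx': 334.3505, 'cy': 203.6462, 'camera_from_world': [[-0.0064, -0.9992, 0.0383, 0.1269], [0.9993, -0.005, 0.0365, -0.5318], [-0.0362, 0.0385, 0.9986, -0.933], [0.0, 0.0, 0.0, 1.0]]}
wrist {'fx': 287.0827, 'fy': 287.0827, 'cx': 327.7973, 'cy': 197.0162, 'camera_from_world': [[0.4303, 0.9027, -0.0011, -0.5246], [-0.8663, 0.4126, -0.2816, 0.0359], [-0.2537, 0.1221, 0.9595, -0.3789], [0.0, 0.0, 0.0, 1.0]]}
```

View pics/side0.png

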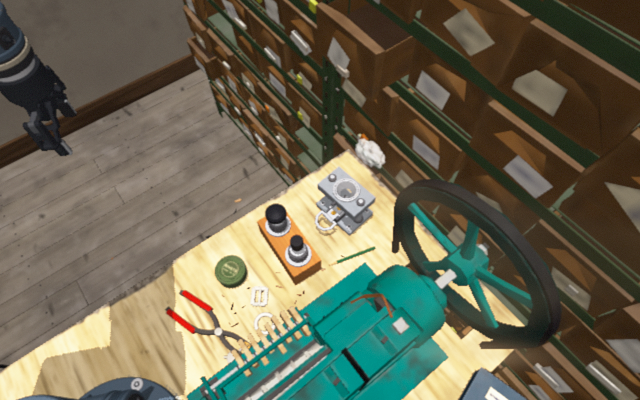

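View pics/top0.png

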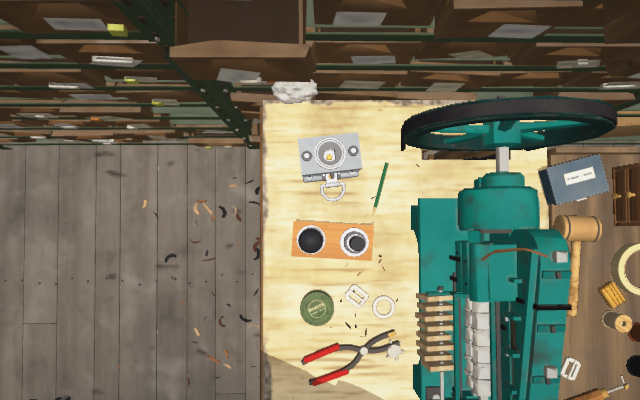

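View pics/wrist0.png

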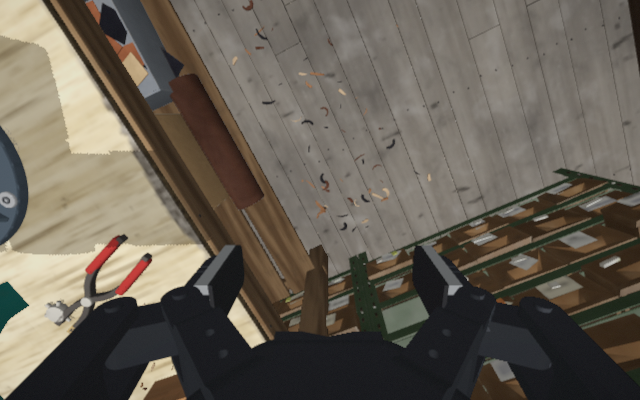

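Top view: mushroom head near (311,240), punch near (355,243), press cup near (330,153). Side view: head near (277,214), cup near (347,188). I'll segment these next.

```bash
cat > h.py <<'E'
import numpy as np,cv2
from rig import calibration
def ray(c,u,v):
    M=np.array(c["camera_from_world"]);R=M[:3,:3];t=M[:3,3]
    d=np.array([(u-c["cx"])/c["fx"],-(v-c["cy"])/c["fy"],-1.])
    return -R.T@t, R.T@d
def plane(c,u,v,z):
    o,d=ray(c,u,v); return o+d*(z-o[2])/d[2]
def proj(c,p):
    M=np.array(c["camera_from_world"]);q=M[:3,:3]@np.array(p)+M[:3,3]
    return c["cx"]+c["fx"]*q[0]/-q[2], c["cy"]-c["fy"]*q[1]/-q[2]
def tri(a,b):
    A=[];y=[]
    S=np.zeros((3,3));r=np.zeros(3)
    for o,d in (a,b):
        d=d/np.linalg.norm(d);P=np.eye(3)-np.outer(d,d);S+=P;r+=P@o
    p=np.linalg.solve(S,r)
    return p,[np.linalg.norm(np.cross(p-o,d/np.linalg.norm(d))) for o,d in (a,b)]
E
python3 - <<'E'
import cv2,numpy as np
from h import *
for n,box in (("top",(280,120,110,150)),("side",(240,150,150,130))):
    im=cv2.imread(f"pics/{n}0.png");x,y,w,h=box
    c=calibration(n)
    m=(im.max(2)<60).astype(np.uint8)
    k,l,s,cen=cv2.connectedComponentsWithStats(m[y:y+h,x:x+w])
    for i in range(1,k):
        if s[i,4]>60: print(n,cen[i]+[x,y],s[i],plane(c,*(cen[i]+[x,y]),.1085).round(4))
    cv2.imwrite(f"pics/z{n}.png",cv2.resize(im[y:y+h,x:x+w],None,fx=4,fy=4,interpolation=cv2.INTER_CUBIC))
E
```

```text
top [310.01675978 240.42458101] [ 19 109  24  24 358] [0.4651 0.1705 0.1085]
side [329.59863946 154.17006803] [ 83   0  21  14 147] [0.6425 0.2187 0.1085]
side [275.44280443 213.70479705] [ 26  55  20  19 271] [0.4657 0.1696 0.1085]
side [296.59821429 243.35714286] [ 51  86  12  15 112] [0.4615 0.0912 0.1085]
```

View pics/ztop.png

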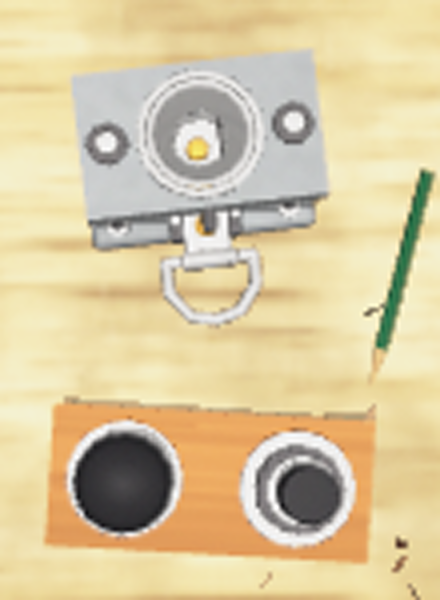

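View pics/zside.png

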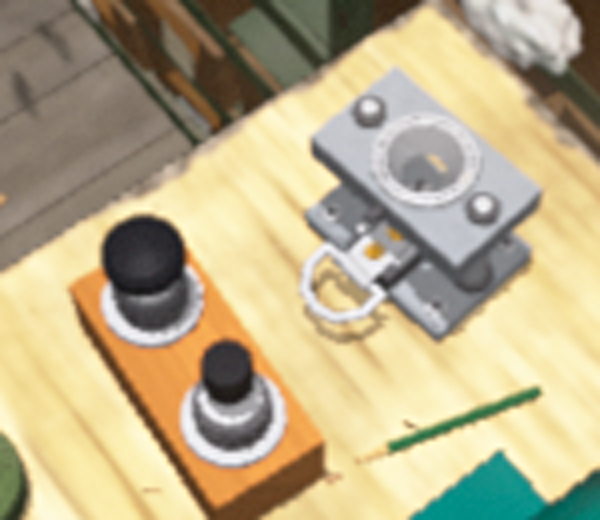

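```bash
python3 - <<'E'
import cv2,numpy as np
from h import *
T,S=calibration("top"),calibration("side")
for nm,a,b,z in (("head",(310.4,240.4),(275.8,213.6),.1105),("seat",(330.4,153.2),(346.5,190),.092),("punchtop",(357.3,243),(297,242.5),.1195),
  ("nutL",(306.8,155.8),(332.5,177.3),.096),("nutR",(353.6,150.5),(360.5,201.5),.096)):
    print(nm,plane(T,*a,z).round(4),plane(S,*b,z).round(4),[np.round(x,4) for x in tri(ray(T,*a),ray(S,*b))])
# tallness of flywheel: left edge in both views
print(tri(ray(T,402,135),ray(S,394,215)))
E
```

```text
head [0.4652 0.1698 0.1105] [0.466  0.1684 0.1105] [array([0.4657, 0.1695, 0.109 ]), array([0.0007, 0.0007])]
seat [0.6196 0.1336 0.092 ] [0.621  0.1328 0.092 ] [array([0.6203, 0.1332, 0.092 ]), array([0.0008, 0.0008])]
punchtop [0.4604 0.0891 0.1195] [0.4608 0.0879 0.1195] [array([0.4608, 0.0888, 0.1179]), array([0.0004, 0.0004])]
nutL [0.6144 0.1757 0.096 ] [0.6156 0.174  0.096 ] [array([0.6155, 0.1752, 0.0944]), array([0.0009, 0.0009])]
nutR [0.6238 0.0924 0.096 ] [0.6247 0.0919 0.096 ] [array([0.6242, 0.0921, 0.096 ]), array([0.0005, 0.0005])]
(array([0.64240568, 0.01374996, 0.13457886]), [np.float64(0.0026340225592515697), np.float64(0.00263402255925149)])
```

```bash
python3 -m inch '{"jaw":[0.07,0.07,0.07,0.07,0.07,0.07,0.07,0.07,0.07,0.07,0.07,0.07],"translation":[[-0.01715,0.03475,0],[-0.01715,0.03475,0],[-0.01715,0.03475,0],[-0.01715,0.03475,0],[-0.01715,0.03475,0],[-0.01715,0.03475,0],[-0.01715,0.03475,0],[-0.01715,0.03475,0],[-0.01715,0.03475,0],[-0.01715,0.03475,0],[0,0,0],[0,0,0]],"turn":[0,0,0,0,0,0,0,0,0,0,8.5,8.5]}'
```

```text
time_s: 1.35
tool_pos: [0.4663, 0.1683, 0.2389]
orientation: [2.881, 1.254, -0.001]
ft_force: [-0.5, 0.1, -0.9]
gripper_width: 0.0703
```

```bash
python3 -m inch '{"jaw":[0.07,0.07,0.07,0.07,0.07,0.07,0.07],"translation":[[0,0,0],[0,0,0],[0,0,0.02],[0,0,0.02],[0,0,0.02],[0,0,0],[0,0,0]],"turn":[7.85,7.85,7.85,7.85,7.85,7.85,0]}'
python3 - <<'E'
from rig import *
import cv2
from h import *
o=observe();print(o["tool_pos"],o["orientation"])
c=calibration("wrist");print(c["camera_from_world"])
cv2.imwrite("pics/w1.png",snapshot("wrist")[:,:,::-1])
cv2.imwrite("pics/s1.png",snapshot("side")[:,:,::-1])
print("pred head",proj(c,(.4656,.1692,.1105)),proj(c,(.4656,.1692,.1205)), "tcp",proj(c,o["tool_pos"]),"seat",proj(c,(.6203,.1333,.092)))
E
```

```text
time_s: 2.05
tool_pos: [0.4653, 0.1694, 0.1786]
orientation: [3.141, 0.008, -0.002]
ft_force: [-0.3, -0.0, -0.3]
gripper_width: 0.0698
[0.46529911 0.1693618  0.17860951] [ 3.14095906e+00  8.16067417e-03 -2.41418914e-03]
[[ 9.99985245e-01  5.21791989e-03 -1.51083478e-03 -4.65385606e-01]
 [-5.43220240e-03  9.59393720e-01 -2.82018053e-01 -1.40875371e-01]
 [-2.20622069e-05  2.82022099e-01  9.59407909e-01 -3.68289655e-01]
 [ 0.00000000e+00  0.00000000e+00  0.00000000e+00  1.00000000e+00]]
pred head (np.float64(329.0328687323339), np.float64(213.39041970304294)) (np.float64(329.0695394647978), np.float64(218.1067473936464)) tcp (np.float64(328.7990113069336), np.float64(257.23102430332636)) seat (np.float64(511.8824676657803), np.float64(247.1084815994527))
```

View pics/w1.png

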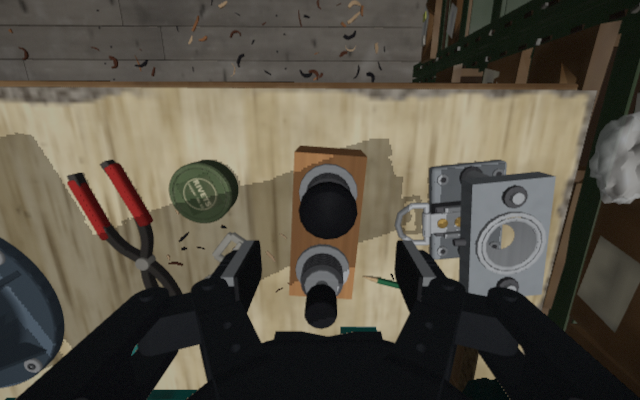

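View pics/s1.png

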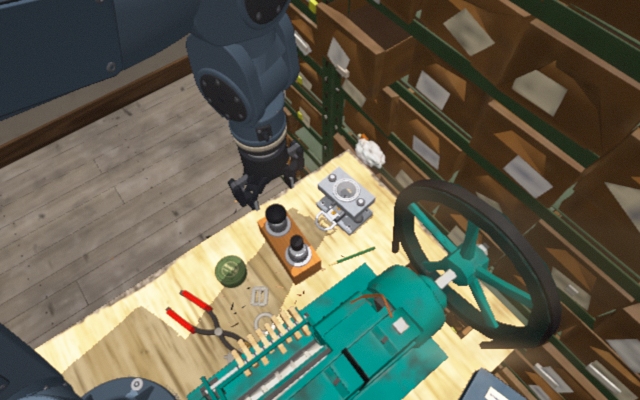

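The wrist view shows the head at about (328,210) and the cup at (510,243). Both are within 4 px of the predictions, so I'm descending.

```bash
python3 -m inch '{"jaw":[0.07,0.07,0.07,0.07,0.07,0.07],"translation":[[0.0003,-0.0005,0.02],[0,0,0.02],[0,0,0.02],[0,0,0.016],[0,0,0.006],[0,0,0]],"turn":[0,0,0,0,0,0]}'
python3 - <<'E'
from rig import *
import cv2
o=observe();print(o["tool_pos"],o["ft_force"])
cv2.imwrite("pics/w2.png",snapshot("wrist")[:,:,::-1])
cv2.imwrite("pics/s2.png",cv2.resize(snapshot("side")[130:280,200:400,::-1],None,fx=4,fy=4))
E
```

```text
time_s: 2.75
tool_pos: [0.4659, 0.17, 0.0971]
orientation: [3.141, 0.014, -0.001]
ft_force: [0.6, 0.1, -0.7]
gripper_width: 0.0698
[0.4658758  0.1699765  0.09707433] [ 0.64723336  0.09096647 -0.73614617]
```

View pics/w2.png

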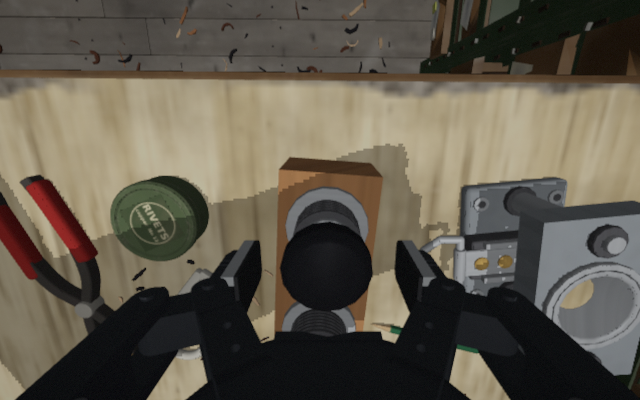

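View pics/s2.png

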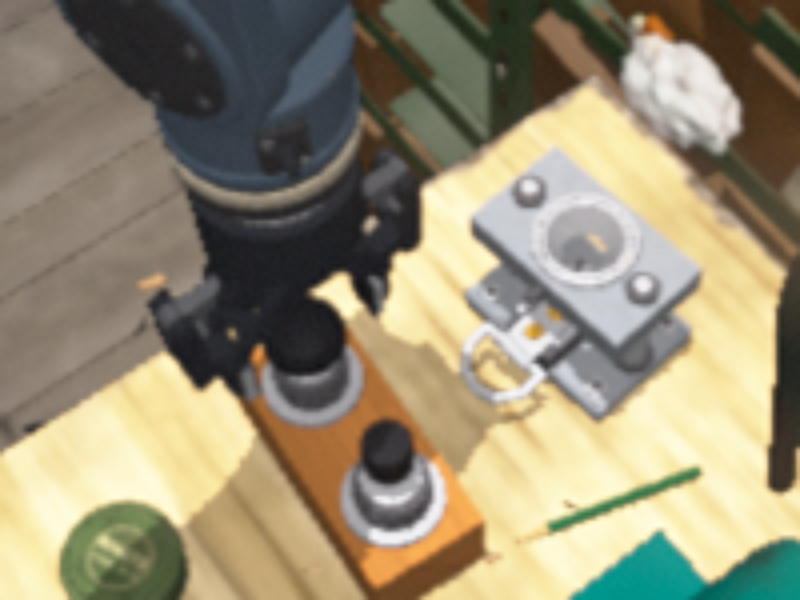

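The head sits centred between the fingers, at (326,266). Closing the jaws.

```bash
python3 -m inch '{"jaw":[0.03,0.03,0.03,0.03,0.03,0.03],"translation":[[0,0,0],[0,0,0],[0,0,0],[0,0,0],[0,0,0],[0,0,0]],"turn":[0,0,0,0,0,0]}'
```

```text
time_s: 3.45
tool_pos: [0.4662, 0.1701, 0.0974]
orientation: [-3.141, -0.012, -0.0]
ft_force: [-1.8, -0.8, 3.0]
gripper_width: 0.0414
```

```bash
python3 - <<'E'
from rig import *
import cv2
cv2.imwrite("pics/w3.png",snapshot("wrist")[:,:,::-1])
cv2.imwrite("pics/s3.png",cv2.resize(snapshot("side")[180:255,240:340,::-1],None,fx=8,fy=8,interpolation=2))
print(observe()["gripper_width"])
E
```

```text
0.04117607438180628
```

View pics/w3.png

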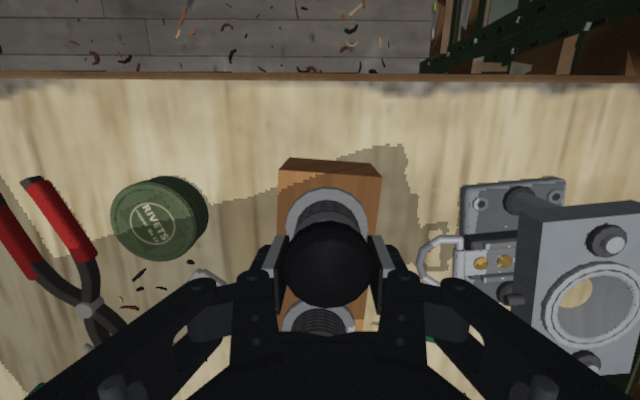

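View pics/s3.png

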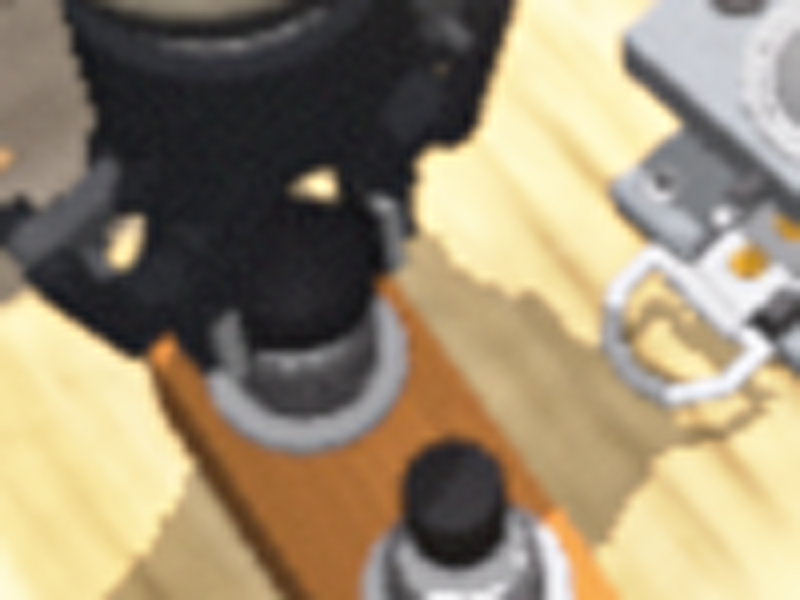

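```bash
python3 -m inch '{"jaw":[0.03,0.03,0.03,0.03,0.03,0.03,0.03,0.03],"translation":[[0,0,-0.008],[0,0,-0.015],[0,0,-0.02],[0,0,-0.025],[0,0,-0.025],[0,0,-0.015],[0,0,-0.007],[0,0,0]],"turn":[0,0,0,0,0,0,0,0]}'
python3 - <<'E'
from rig import *
import cv2
o=observe();print(o["tool_pos"],o["orientation"],o["ft_force"],o["gripper_width"])
cv2.imwrite("pics/w4.png",snapshot("wrist")[:,:,::-1])
cv2.imwrite("pics/s4.png",cv2.resize(snapshot("side")[130:280,200:400,::-1],None,fx=4,fy=4,interpolation=2))
E
```

```text
time_s: 4.35
tool_pos: [0.4663, 0.17, 0.2128]
orientation: [-3.142, -0.011, -0.001]
ft_force: [0.2, 0.1, -2.4]
gripper_width: 0.0414
[0.46629222 0.17003968 0.21279393] [-3.14151314e+00 -1.12797551e-02 -1.20304617e-03] [ 0.18521998  0.09507109 -2.43531685] 0.0414296875464883
```

View pics/w4.png

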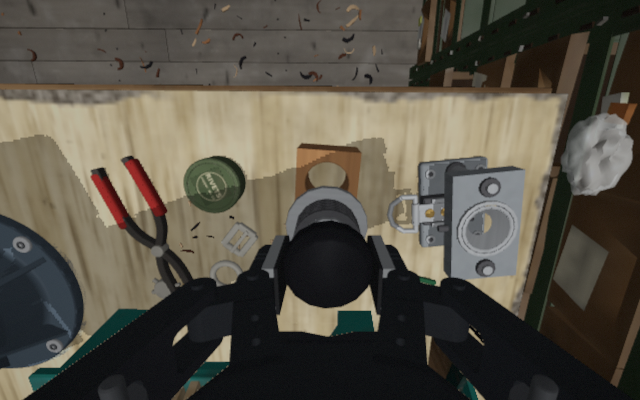

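View pics/s4.png

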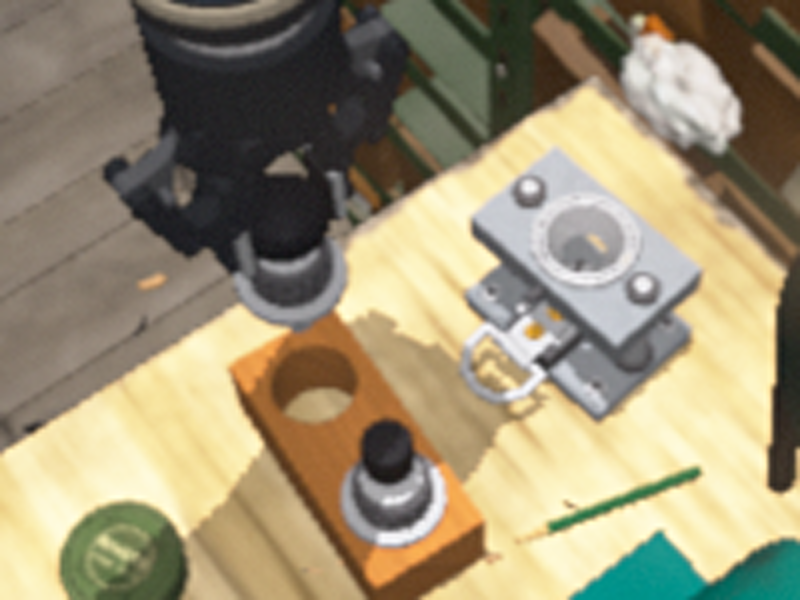

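The unit is held upright, its hole is empty, and the punch hasn't moved. Next I carry it over the press.

```bash
python3 -m inch '{"jaw":[0.03,0.03,0.03,0.03,0.03,0.03,0.03,0.03,0.03],"translation":[[0.010,0.0024,0],[0.02,0.0048,0],[0.03,0.0072,0],[0.034,0.0082,0],[0.03,0.0072,0],[0.02,0.0048,0],[0.0102,0.0025,0],[0,0,0],[0,0,0]],"turn":[0,0,0,0,0,0,0,0,0]}'
python3 - <<'E'
from rig import *
import cv2
from h import *
o=observe();print(o["tool_pos"],o["orientation"],o["ft_force"],o["gripper_width"])
c=calibration("wrist")
print("seat pred",proj(c,(.6203,.1333,.092)))
cv2.imwrite("pics/w5.png",snapshot("wrist")[:,:,::-1])
cv2.imwrite("pics/s5.png",cv2.resize(snapshot("side")[110:260,250:450,::-1],None,fx=4,fy=4,interpolation=2))
cv2.imwrite("pics/t5.png",cv2.resize(snapshot("top")[100:250,250:450,::-1],None,fx=4,fy=4,interpolation=2))
E
```

```text
time_s: 5.35
tool_pos: [0.6198, 0.1341, 0.2116]
orientation: [3.141, 0.011, -0.003]
ft_force: [-0.3, 0.6, -3.2]
gripper_width: 0.0412
[0.6197914  0.1340694  0.21162908] [ 3.14129436e+00  1.14045992e-02 -2.62711648e-03] [-0.34973261  0.5726108  -3.15822888] 0.04118227129869093
seat pred (np.float64(329.1185489277758), np.float64(195.16655540728212))
```

View pics/w5.png

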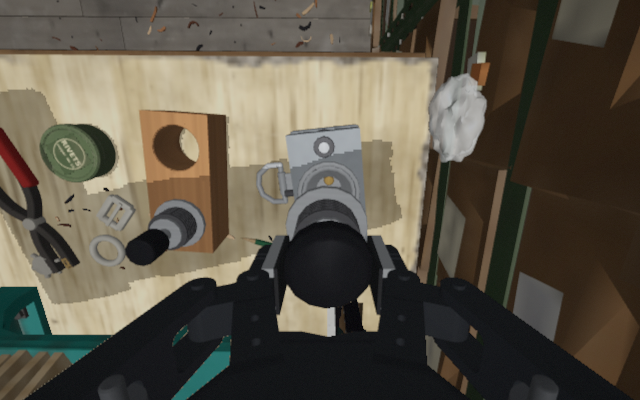

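View pics/s5.png

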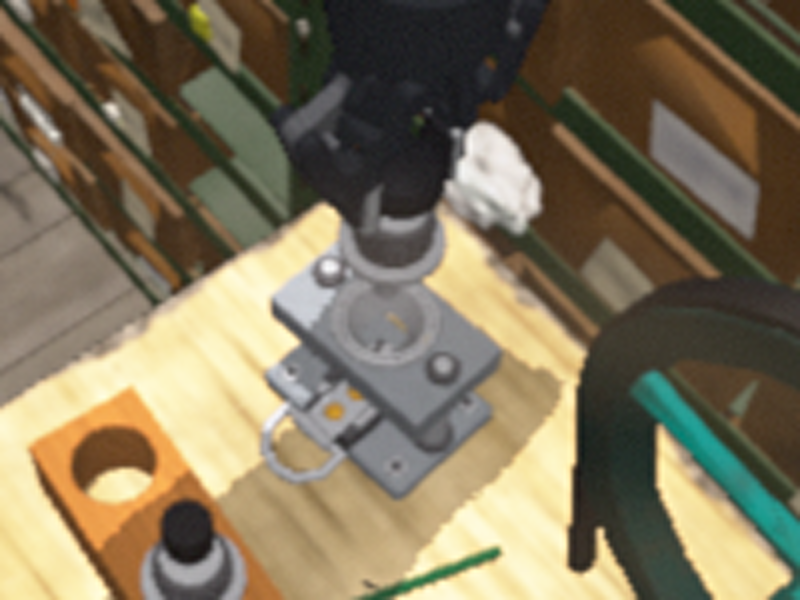

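View pics/t5.png

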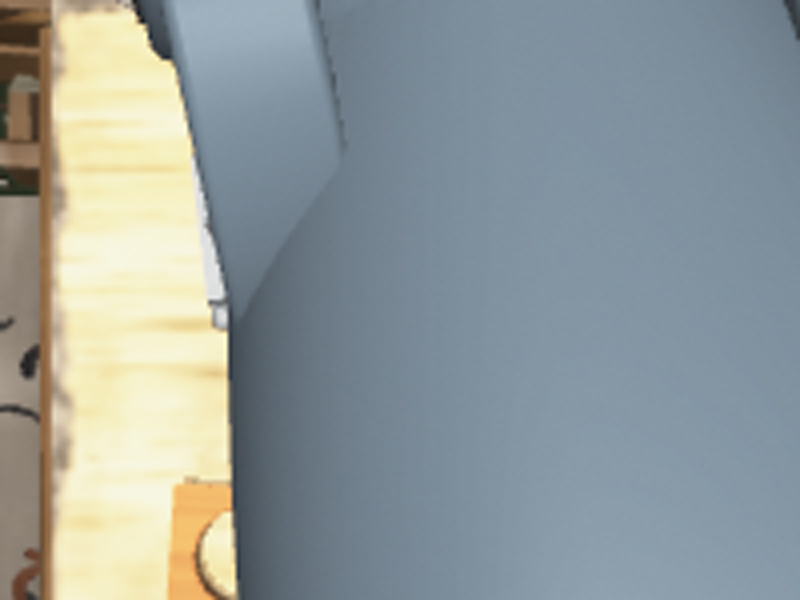

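```bash
python3 - <<'E'
from h import *
S=calibration("side")
print(proj(S,(.6203,.1333,.1687)),proj(S,(.6203,.1333,.092)), plane(S,348.4,171.5,.1717))
E
python3 - <<'E'
import cv2
im=cv2.imread("pics/s5.png")[150:400,250:550]
cv2.imwrite("pics/s5z.png",cv2.resize(im,None,fx=2,fy=2,interpolation=2))
E
```

```text
(np.float64(348.1271665409057), np.float64(169.7885585182397)) (np.float64(346.1143623826179), np.float64(190.02482811787536)) [0.61678043 0.12843441 0.1717    ]
```

View pics/s5z.png

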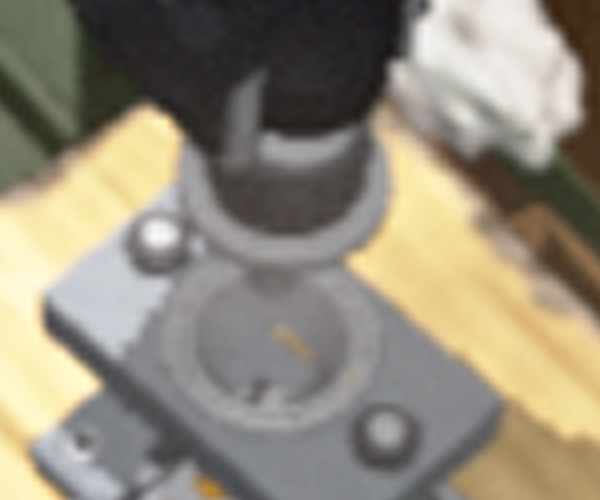

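```bash
python3 -m inch '{"jaw":[0.03,0.03,0.03,0.03,0.03,0.03,0.03],"translation":[[0,0,0.01],[0,0,0.015],[0,0,0.015],[0,0,0.012],[0,0,0.008],[0,0,0.006],[0,0,0]],"turn":[0,0,0,0,0,0,0]}'
python3 - <<'E'
from rig import *
import cv2
from h import *
o=observe();print(o["tool_pos"],o["orientation"],o["ft_force"],o["gripper_width"])
cv2.imwrite("pics/w6.png",snapshot("wrist")[:,:,::-1])
cv2.imwrite("pics/s6.png",cv2.resize(snapshot("side")[140:230,290:410,::-1],None,fx=6,fy=6,interpolation=2))
E
```

```text
time_s: 6.2
tool_pos: [0.6201, 0.134, 0.1456]
orientation: [3.141, 0.012, -0.002]
ft_force: [-0.3, 1.5, -2.3]
gripper_width: 0.0415
[0.62013115 0.13403671 0.1455658 ] [ 3.14129750e+00  1.15095918e-02 -1.72711940e-03] [-0.28744047  1.47559049 -2.32388045] 0.041518712843331425
```

View pics/w6.png

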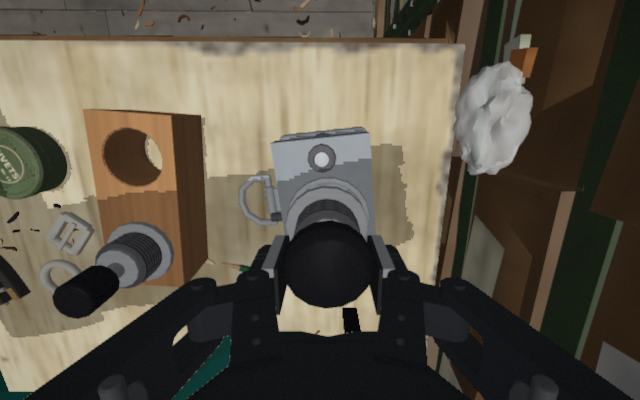

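View pics/s6.png

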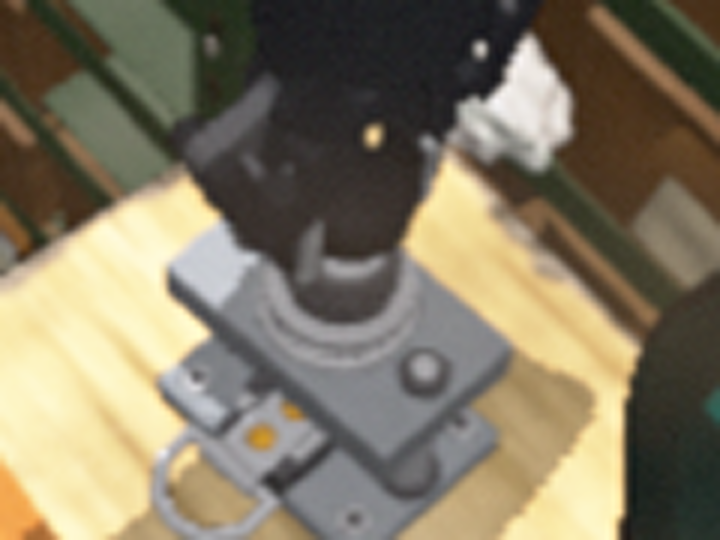

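```bash
python3 -m inch '{"jaw":[0.03,0.03,0.03,0.03,0.03],"translation":[[0,0,0.002],[0,0,0.002],[0,0,0.001],[0,0,0.001],[0,0,0]],"turn":[0,0,0,0,0]}'
python3 -m inch '{"jaw":[0.03,0.03],"translation":[[0,0,0.001],[0,0,0]],"turn":[0,0]}'
```

```text
time_s: 6.8
tool_pos: [0.6211, 0.1342, 0.1406]
orientation: [-3.141, -0.011, -0.002]
ft_force: [2.1, 1.5, -1.9]
gripper_width: 0.0411
time_s: 7.0
tool_pos: [0.6211, 0.1342, 0.1399]
orientation: [-3.141, -0.011, -0.002]
ft_force: [2.1, 1.2, 2.6]
gripper_width: 0.0412
```

Light contact at about the expected seated height, so I'm releasing the unit.

```bash
python3 -m inch '{"jaw":[0.048,0.055,0.065,0.075,0.075,0.075],"translation":[[0,0,0],[0,0,0],[0,0,0],[0,0,0],[0,0,0],[0,0,0]],"turn":[0,0,0,0,0,0]}'
python3 -m inch '{"jaw":[0.075,0.075,0.075,0.075,0.075,0.075],"translation":[[0,0,-0.01],[0,0,-0.02],[0,0,-0.02],[0,0,-0.015],[0,0,0],[0,0,0]],"turn":[0,0,0,0,0,0]}'
python3 - <<'E'
from rig import *
import cv2
from h import *
o=observe();print(o["tool_pos"],o["orientation"],o["ft_force"],o["gripper_width"])
c=calibration("wrist");S=calibration("side")
for z in (.095,.101,.151,.161): print(z,proj(c,(.6203,.1333,z)),proj(S,(.6203,.1333,z)))
cv2.imwrite("pics/w7.png",snapshot("wrist")[:,:,::-1])
cv2.imwrite("pics/s7.png",cv2.resize(snapshot("side")[140:230,290:410,::-1],None,fx=6,fy=6,interpolation=2))
E
```

```text
time_s: 7.6
tool_pos: [0.6205, 0.134, 0.1392]
orientation: [3.141, 0.011, -0.0]
ft_force: [-0.2, -0.9, 0.2]
gripper_width: 0.0751
time_s: 8.2
tool_pos: [0.6206, 0.1341, 0.2045]
orientation: [-3.142, -0.011, -0.001]
ft_force: [-0.8, 0.4, -0.7]
gripper_width: 0.075
[0.62062533 0.13406031 0.20447035] [-3.14154587e+00 -1.13666872e-02 -8.88742076e-04] [-0.84346093  0.35197086 -0.73815452] 0.07499552343444241
0.095 (np.float64(327.90468446462364), np.float64(198.40096563827157)) (np.float64(346.1873227551189), np.float64(189.29130133041286))
0.101 (np.float64(327.91180571824776), np.float64(200.38153354435408)) (np.float64(346.33455671265597), np.float64(187.81104501900114))
0.151 (np.float64(327.9870349552348), np.float64(221.30434015104737)) (np.float64(347.63382751195763), np.float64(174.74847553386684))
0.161 (np.float64(328.0066126641398), np.float64(226.74930588013484)) (np.float64(347.9102671110198), np.float64(171.96921544956933))
```

View pics/w7.png

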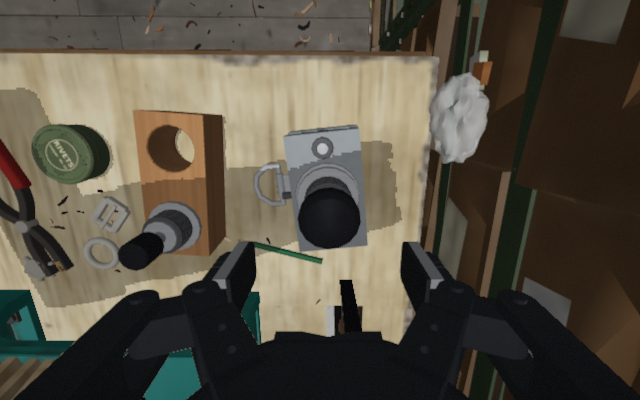

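View pics/s7.png

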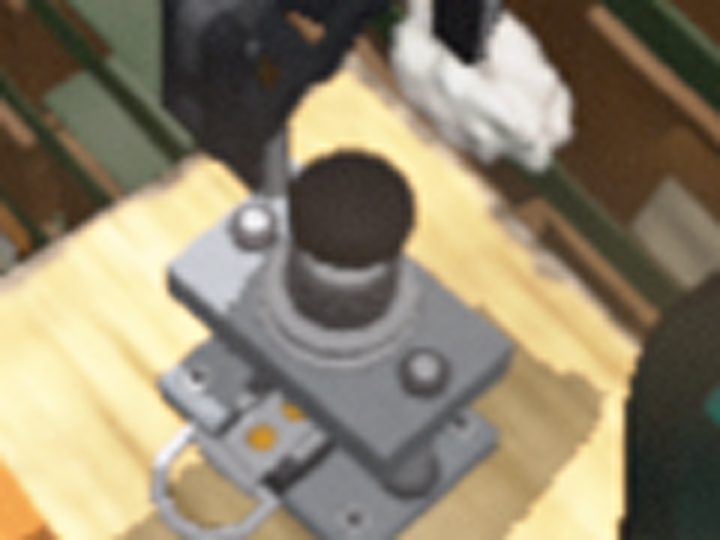

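It is seated: the side view shows the head centre at (348.5,174.5) against a predicted (347.6,174.7). Next I close the fingers and come down on the head.

```bash
python3 -m inch '{"jaw":[0,0,0,0,0,0,0,0],"translation":[[-0.0003,0.0004,0],[0,0,0],[0,0,0],[0,0,0],[0,0,0.01],[0,0,0.015],[0,0,0.005],[0,0,0]],"turn":[0,0,0,0,0,0,0,0]}'
python3 - <<'E'
from rig import *
import cv2
o=observe();print(o["tool_pos"],o["ft_force"],o["gripper_width"])
cv2.imwrite("pics/s8.png",cv2.resize(snapshot("side")[140:230,290:410,::-1],None,fx=6,fy=6,interpolation=2))
E
```

```text
time_s: 9.1
tool_pos: [0.6196, 0.1335, 0.1731]
orientation: [3.141, 0.011, -0.003]
ft_force: [-1.2, 0.7, 0.6]
gripper_width: 0.0
[0.61956337 0.13352975 0.17306362] [-1.18489816  0.71060757  0.55858083] 2.3346808023372282e-05
```

View pics/s8.png

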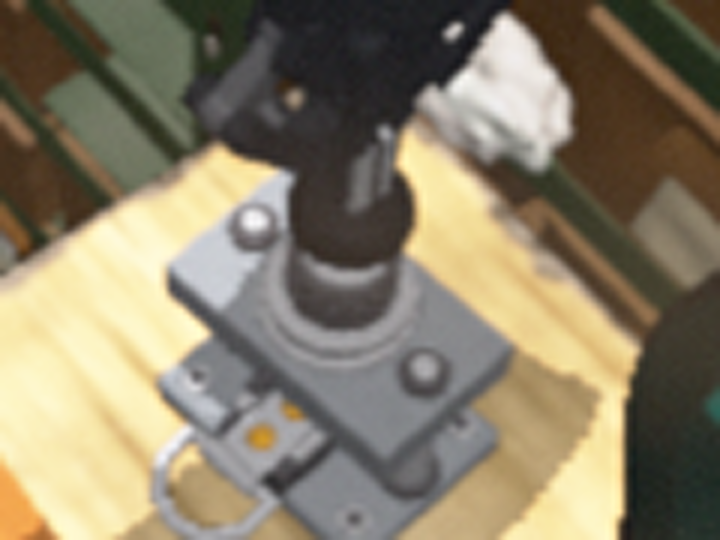

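```bash
python3 -m inch '{"jaw":[0,0,0,0],"translation":[[0,0,0.003],[0,0,0.003],[0,0,0.002],[0,0,0]],"turn":[0,0,0,0]}'
python3 -m inch '{"jaw":[0,0,0],"translation":[[0,0,0.003],[0,0,0.003],[0,0,0]],"turn":[0,0,0]}'
```

```text
time_s: 9.55
tool_pos: [0.6204, 0.1337, 0.1665]
orientation: [-3.142, -0.011, -0.001]
ft_force: [0.1, -0.2, 2.6]
gripper_width: 0.0005
time_s: 9.85
tool_pos: [0.6203, 0.1337, 0.1602]
orientation: [3.142, 0.011, 0.0]
ft_force: [0.6, -0.4, 5.2]
gripper_width: -0.0002
```

```bash
python3 -m inch '{"jaw":[0,0,0],"translation":[[0,0,0.002],[0,0,0.001],[0,0,0]],"turn":[0,0,0]}'
python3 -m inch '{"jaw":[0,0,0],"translation":[[0,0,0.001],[0,0,0.001],[0,0,0]],"turn":[0,0,0]}'
python3 -m inch '{"jaw":[0,0],"translation":[[0,0,0.001],[0,0,0]],"turn":[0,0]}'
```

```text
time_s: 10.15
tool_pos: [0.6205, 0.1337, 0.1579]
orientation: [-3.141, -0.011, -0.002]
ft_force: [-0.2, -0.1, 7.3]
gripper_width: -0.0001
time_s: 10.45
tool_pos: [0.6205, 0.1338, 0.1561]
orientation: [-3.141, -0.011, -0.002]
ft_force: [-1.3, 0.3, 8.3]
gripper_width: 0.0
time_s: 10.65
tool_pos: [0.6205, 0.1338, 0.1551]
orientation: [-3.141, -0.011, -0.002]
ft_force: [-0.2, 0.1, 8.8]
gripper_width: 0.0003
```

```bash
python3 -m inch '{"jaw":[0,0],"translation":[[0,0,0.001],[0,0,0]],"turn":[0,0]}'
python3 -m inch '{"jaw":[0,0],"translation":[[0,0,0.001],[0,0,0]],"turn":[0,0]}'
python3 -m inch '{"jaw":[0,0],"translation":[[0,0,0.001],[0,0,0]],"turn":[0,0]}'
```

```text
time_s: 10.85
tool_pos: [0.6208, 0.1339, 0.1547]
orientation: [-3.141, -0.012, -0.003]
ft_force: [-1.1, -0.6, 12.0]
gripper_width: 0.0001
time_s: 11.05
tool_pos: [0.6212, 0.1339, 0.1545]
orientation: [-3.141, -0.011, -0.005]
ft_force: [-2.4, -0.3, 17.6]
gripper_width: -0.0001
time_s: 11.25
tool_pos: [0.6216, 0.1341, 0.1544]
orientation: [-3.14, -0.012, -0.008]
ft_force: [-2.9, -0.2, 23.2]
gripper_width: 0.0002
```

The force rises sharply at TCP z 0.1545, 14 to 15 mm below contact, which is the stop. I'll look, then lift.

```bash
python3 - <<'E'
from rig import *
import cv2
cv2.imwrite("pics/s9.png",cv2.resize(snapshot("side")[140:230,290:410,::-1],None,fx=6,fy=6,interpolation=2))
E
python3 -m inch '{"jaw":[0,0,0,0,0,0,0,0,0,0],"translation":[[0,0,-0.003],[0,0,-0.004],[0,0,-0.005],[0,0,-0.006],[0,0,-0.01],[0,0,-0.02],[0,0,-0.03],[0,0,-0.03],[0,0,0],[0,0,0]],"turn":[0,0,0,0,0,0,0,0,0,0]}'
python3 - <<'E'
from rig import *
import cv2
from h import *
c=calibration("wrist");S=calibration("side")
for z in (.095,.151): print(z,proj(c,(.6203,.1333,z)),proj(S,(.6203,.1333,z)))
cv2.imwrite("pics/w10.png",snapshot("wrist")[:,:,::-1])
cv2.imwrite("pics/s10.png",cv2.resize(snapshot("side")[140:230,290:410,::-1],None,fx=6,fy=6,interpolation=2))
print(observe()["ft_force"])
E
```

```text
time_s: 12.3
tool_pos: [0.6204, 0.1337, 0.2597]
orientation: [-3.142, -0.011, -0.001]
ft_force: [0.1, -0.5, -1.2]
gripper_width: -0.0002
0.095 (np.float64(328.1067711178591), np.float64(183.3046725016576)) (np.float64(346.1873227551189), np.float64(189.29130133041286))
0.151 (np.float64(328.2154950830384), np.float64(198.233069973185)) (np.float64(347.63382751195763), np.float64(174.74847553386684))
[ 1.18627363 -0.12575497 -0.06706216]
```

View pics/s9.png

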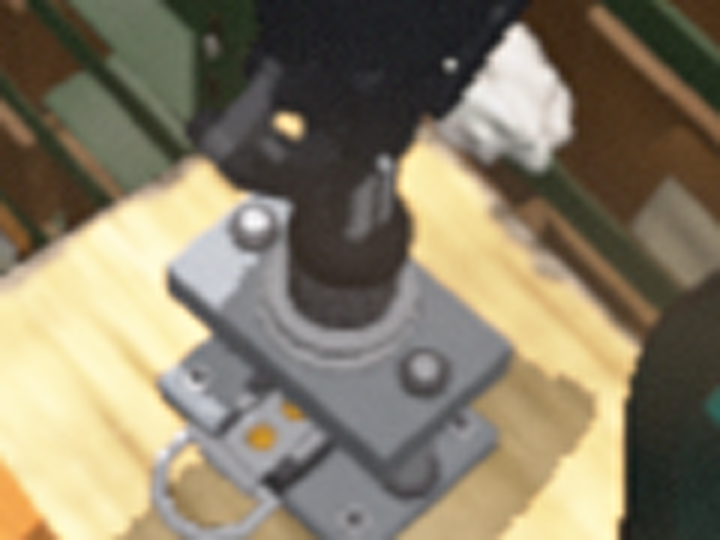

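View pics/s10.png

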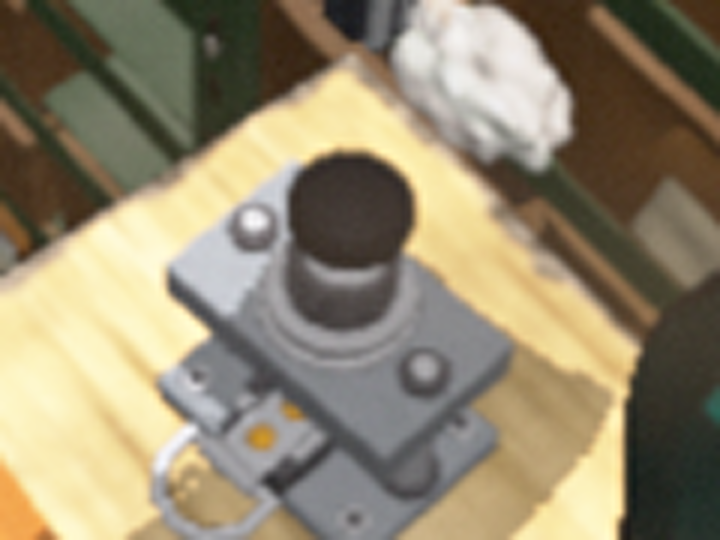

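View pics/w10.png

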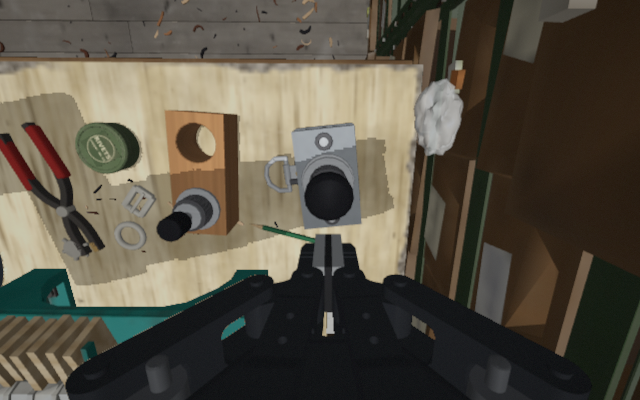

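At the stop (s9), the head had dropped to cover the stem. After lifting (s10), it is back at (351,207), exactly where it was before the stroke. The unit is upright and seated, the punch is still in the stand, and the arm is clear.

```bash
python3 -c "
from rig import job; print(job.job_done())"
```

```text
the job is handed in; nothing more can be done
None
```

I set the mushroom-head unit in the press cup, pushed its head down to the stop once, let it spring back, and handed the job in at about 12.4 s. The hand-in gives no verdict, so these are my own last checks.

- **Seating:** the head's centre in the side view was within about 1 px of where a seated unit should be, and it stood upright. Its position was the same before and after the stroke.
- **Stroke:** the head went down about 14 mm. The force rose to about 9 N, then sharply to 23 N at the stop.
- **After the stroke:** the head was fully up again, the other unit was still in its hole, and the closed gripper was about 10 cm clear of the head, touching nothing.
- **Not checked:** the rivet cap is hidden under the unit. I infer it was driven because the stop was reached, but no clear 3 N step from it showed in the force readings.
- **Small disagreements:** the wrist camera put things 3–4 px (about 2 mm) off the other two views. The gripper read 41 mm on the 44 mm head, but the grasp held.

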